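Build up the kart clutch on the crank stub

TASK

Fit the kart clutch onto the upright crank stub of the crankcase: first the plain collar, then the sprocket with its boss up, then the drum with its open side up, then the hub down inside the drum, each fully down and flat on the one before. Lower each part down the stub and let go of it before fetching the next, without dropping it, and leave the other parts on the bench where they are.

Things in the scene. Friction and masses are not known exactly. Their poses are not given: they have to be found in the camera images.
- crankcase: Fixed grey aluminium crankcase, 130 x 130 mm block 50 mm high with a round deck 116 mm across, its flat top 70 mm above the bench. In its middle stands a steel crank stub, diameter 14 mm, 60 mm tall (last 7 mm tapered to 7 mm). Origin: on the stub's axis at bench level, z up. It is left or right of the loose parts; a finned hollow cylinder barrel, 85 mm high, is fixed on the other side.
- collar: Plain steel collar (thick ring), outer diameter 36, hole 21, height 14 mm. Lies flat. Origin: centre of its underside, z up along its axis. First on the stub, resting on the deck.
- sprocket: Steel chain sprocket: toothed plate 8 mm thick, diameter 67 mm over the teeth, with a round boss of diameter 34 mm standing 14 mm above the plate (total height 22 mm), hole 21 mm right through. Lies plate down, boss up; grip the boss. Origin: centre of its underside, z up along its axis. Second, resting on the collar.
- drum: Steel clutch drum, a shallow round cup, outer diameter 64, height 20 mm, wall 4 mm, floor 5 mm thick with a 21 mm hole. Stands open side up; grip it across the outside. Origin: centre of its underside, z up along its axis. Third, resting on the sprocket's boss.
- hub: Steel clutch hub: flange of diameter 40 mm, 8 mm thick, with a sleeve of diameter 30 mm rising above it to a total height of 40 mm, hole 21 mm right through. Stands flange down; grip the sleeve near its top. Origin: centre of its underside, z up along its axis. Last, resting on the drum's floor inside its 56 mm wide cup; its top then stands 25 mm above the drum's rim.
- piston: Bystander, leave alone: solid-topped grey aluminium piston standing upright, diameter 48, height 48 mm, with one ring groove. Origin: centre of its underside.
- bearing: Bystander, leave alone: ball bearing lying flat, outer diameter 52, bore 20, height 14 mm, with two races and balls seen between them. Origin: centre of its underside.
- socket: Bystander, leave alone: wrench socket standing upright, diameter 28, height 60 mm, with a narrower top showing a small black square. Origin: centre of its underside.
- gudgeon: Bystander, leave alone: solid steel gudgeon pin standing upright, diameter 16, height 50 mm. Origin: centre of its underside.
Things that resemble listed ones, but are neither listed nor needed, are in the scene too. Leave any green look-alike of the hub alone. What is shaped like the collar but red is not meant.

How it is judged (in metres and radians):
On the way, in this order (a step that is already met when the one before it is completed fails the run):
1. the collar is on the stub, flat on the deck, released (horizontal distance between collar and crankcase below 0.008 m and z of collar in the frame of crankcase between 0.066 and 0.074 m and angle between collar's own z axis and vertical below 0.1 rad and linear speed of collar below 0.02 m/s and contact force between the fingers and collar below 0.2 N), for 0.2 s.
2. then the sprocket is on the collar, boss up, released (horizontal distance between sprocket and crankcase below 0.008 m and z of sprocket in the frame of crankcase between 0.08 and 0.088 m and angle between sprocket's own z axis and vertical below 0.1 rad and linear speed of sprocket below 0.02 m/s and contact force between the fingers and sprocket below 0.2 N), for 0.2 s.
3. then the drum is on the sprocket's boss, open side up, released (horizontal distance between drum and crankcase below 0.008 m and z of drum in the frame of crankcase between 0.102 and 0.11 m and angle between drum's own z axis and vertical below 0.1 rad and linear speed of drum below 0.02 m/s and contact force between the fingers and drum below 0.2 N), for 0.2 s.
4. then the hub is inside the drum, released (horizontal distance between hub and crankcase below 0.008 m and z of hub in the frame of crankcase between 0.107 and 0.115 m and angle between hub's own z axis and vertical below 0.1 rad and linear speed of hub below 0.02 m/s and contact force between the fingers and hub below 0.2 N), for 0.2 s.
At the end, for the whole second after the job is handed in: On the crank stub, from the deck up: collar, sprocket, drum, hub, each with its axis within 8 mm of the stub's axis, within 4 mm of its seated height (undersides 0, 14, 36 and 41 mm above the deck), upright within 0.1 rad, released and at rest (all of step 1 and all of step 2 and all of step 3 and all of step 4); the robot touches nothing.
It fails at once if a clutch part is dropped down the stub (falls at more than 0.6 m/s within 30 mm of its axis) ((horizontal distance between collar and crankcase below 0.03 m and z of collar in the frame of crankcase below 0.15 m and linear speed of collar above 0.6 m/s) or (horizontal distance between sprocket and crankcase below 0.03 m and z of sprocket in the frame of crankcase below 0.15 m and linear speed of sprocket above 0.6 m/s) or (horizontal distance between drum and crankcase below 0.03 m and z of drum in the frame of crankcase below 0.15 m and linear speed of drum above 0.6 m/s) or (horizontal distance between hub and crankcase below 0.03 m and z of hub in the frame of crankcase below 0.15 m and linear speed of hub above 0.6 m/s)).
It fails at once if the piston is moved more than 25 mm or knocked over (distance of piston from where it was at the start of the episode above 0.025 m or angle between piston's own z axis and vertical above 0.5 rad).
It fails at once if the bearing is moved more than 25 mm or knocked over (distance of bearing from where it was at the start of the episode above 0.025 m or angle between bearing's own z axis and vertical above 0.5 rad).
It fails at once if the socket is moved more than 25 mm or knocked over (distance of socket from where it was at the start of the episode above 0.025 m or angle between socket's own z axis and vertical above 0.5 rad).
It fails at once if the gudgeon is moved more than 25 mm or knocked over (distance of gudgeon from where it was at the start of the episode above 0.025 m or angle between gudgeon's own z axis and vertical above 0.5 rad).
It also fails if it takes over 118 s, if anything falls off the work surface, if the arm or the gripper's body presses on something with over 40 N, if the wrist force passes 120 N, or if a joint passes its speed limit or range.

ROBOT

A 6-joint arm with a two-finger parallel gripper is mounted at the origin on the work surface. World frame = base frame: x ahead of the robot, y to its left, z up, the work surface at z = 0. Lengths are in mm, angles in degrees, forces in N, time in s.
With the tool pointing down it reaches from about 350 to 850 mm from the base axis. Payload 8.1 kg.
Tool frame: the origin (TCP) lies at the very end of the fingers, on their centre line; the grasp point (between the pads) lies 19 mm behind it; z points along the fingers, y is the line along which they close (so a half turn about z gives the same grasp; the last joint's range is limited). The gripper opens to 85 mm and grips with 20 to 120 N. Pads are 22 mm wide; open, the fingers measure 114 mm over their backs; the gripper's body (76 mm by 85 mm) begins 54 mm behind the grasp point. The pads swing forward as they close: fully open they stand 13 mm farther back than shut.
Start: joints at [71.941, 7.471, 85.268, -0, 87.261, -4.893], TCP at [136.647, 584.237, 202.092] pointing down, gripper open.
Joint ranges: [-169.43, 169.43], [-51.17, 129.36], [1.28, 143.12], [-76.62, 256.62], [0, 156.53], [-152.29, 152.29]. Speed limits (degrees/s): [136.94, 136.94, 159.86, 180, 180, 180].

INTERFACE

Orientations are given as [roll, pitch, yaw] about the fixed x, y, z axes, in that order (R = Rz(yaw) Ry(pitch) Rx(roll)).
In Python, from bench import status, viewer, job gives the robot as it stands.
- The arm moves only by the tool arm_command, never from a script. Its argument "targets" is a list that holds one entry, the list of rows, each a list of 7 numbers: the shift along the world's x, y, z in m, then the turn, a rotation vector about the world's x, y, z in rad, then the opening, from -1 (shut) to 1 (fully open). In form: [[[dx, dy, dz, rx, ry, rz, gripper], ...]]. A call has 1 to 10 rows; each row shifts and turns the commanded pose from where the row before left it; what a row does not reach is not made up. A row lasts 1/8 s, in which the tool goes at most 62.5 mm and 10.7 degrees, less where a joint would pass 70% of its speed; a pose out of reach is approached as far as the arm can. A call with a gripper value outside its range is refused whole. The fingers move at their own pace and stop on an object; "force" is the grip in N (left out, the last holds). Time passes only in rows, so rows that do not move let the fingers close. It gives the time, the measured TCP pose, the force, the opening and the grip force at its end, in the units of the state.
- status.sense(): the state, without advancing time (a new reading comes with each control period).
- viewer.snapshot(name): name is "side" or "top" or "wrist"; returns the picture (384x512x3 uint8, red, green, blue); there is no depth.
- viewer.camera_model(name): a dict with "vertical_fov" (degrees; the focal length in pixels is half the picture's height over the tangent of half this angle, whatever the lens; pixels are square), "cx", "cy" (the principal point, pixels), "xyz" and "attitude" of the camera in the world. Camera axes: x right, y down, z forward; pixel columns grow to the right and rows downward; lengths in mm; the calibration is good to about 2 mm. A picture is of the moment at which its call begins: read the wrist's pose just before it. camera_model takes no time and is no camera call; for the wrist camera it gives the pose at the moment of the call.
- job.hand_in(): hands the job in; it is judged then, once.
The state is a dict: "time": time; "joint_pos": joint angles; "qd": joint speeds; "joint_efforts": joint torques, N m; "tool_pos": TCP position; "tcp_rot": TCP orientation; "ft_force": force on the tool from outside, world axes, zero at the start; "wrist_torque": the same for the moment, N m; "finger_gap": finger opening in mm; "grip_force": force on a finger pad.
Only numpy, scipy, OpenCV 4.12 (cv2) and the standard library are available. Lean on these libraries where they do the work, as an engineer would, in place of code of your own. Each camera call takes 0.05 s, during which the arm holds its last target. There are 200 camera calls.

## Working session

There is one attempt and no reset: what is moved stays moved. The work goes in short steps, Python scripts to look and compute and a tool call to move; the robot and the scene stay as the last step left them, time stands still between calls to the robot, and variables do not carry over. Pictures are saved under pics/ and viewed, at most 14 in all, crops included, and the job is handed in when it is done.

Besides the shell and the picture viewer there is one more tool, called after ">>>" as name(argument=value, ...) on one line, values as JSON. arm_command: Moves the arm, as the interface text tells. Its arguments: {"type":"object","properties":{"targets":{"type":"array"},"force":{"type":"number"}},"required":["targets"]}

```bash
ls; mkdir -p pics
python3 - <<'E'
from bench import status, viewer, job
import cv2
print(status.sense())
for n in ("top","side","wrist"):
    print(n,viewer.camera_model(n)); cv2.imwrite(f"pics/{n}0.png",viewer.snapshot(n)[:,:,::-1])
E
```

```text
pics
{'time': 0.0, 'joint_pos': array([ 7.19416911e+01,  7.51328174e+00,  8.53301139e+01,  2.86778002e-05,
        8.72610524e+01, -4.89168985e+00]), 'qd': array([-0.03555426,  0.03327632, -0.10021516,  0.00817251,  0.00601194,
       -0.03708682]), 'joint_efforts': array([ 1.31646422e-03, -5.69411767e+01, -5.00555384e+01, -3.02343024e-04,
        1.46407768e-02, -3.04678326e-05]), 'tool_pos': array([136.44680171, 583.6605323 , 201.05551659]), 'tcp_rot': array([-1.79895935e+02, -8.93506738e-03,  1.66833371e+02]), 'ft_force': array([-0.69588287,  0.71631604, -0.30828214]), 'wrist_torque': array([-0.01376724, -0.04155848, -0.03196952]), 'grip_force': 0.0, 'finger_gap': 85.71388192219275}
top {'vertical_fov': 54.4682992251947, 'cx': 261.56362390137343, 'cy': 190.89497913975592, 'xyz': array([ 475.41452984,  -11.94009571, 1031.24822549]), 'attitude': array([-174.58467424,    1.42924141,  -91.48926189])}
side {'vertical_fov': 56.86404930256219, 'cx': 253.33853439851654, 'cy': 190.95156663889034, 'xyz': array([ 316.45705124, -492.98038151,  580.24987516]), 'attitude': array([-137.22219811,    0.73263371,  -26.36487385])}
wrist {'vertical_fov': 69.32054917149246, 'cx': 256.4188419724332, 'cy': 189.53961545016767, 'xyz': array([ 61.48001379, 601.97139448, 372.73778074]), 'attitude': array([1.62199168e+02, 1.18524230e-01, 7.67595948e+01])}
```

Run:
```python
import cv2
t=cv2.imread("pics/top0.png"); cv2.imwrite("pics/top0b.png",cv2.resize(t,(800,600),interpolation=cv2.INTER_CUBIC))
```

```text
(no output)
```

View pics/top0b.png

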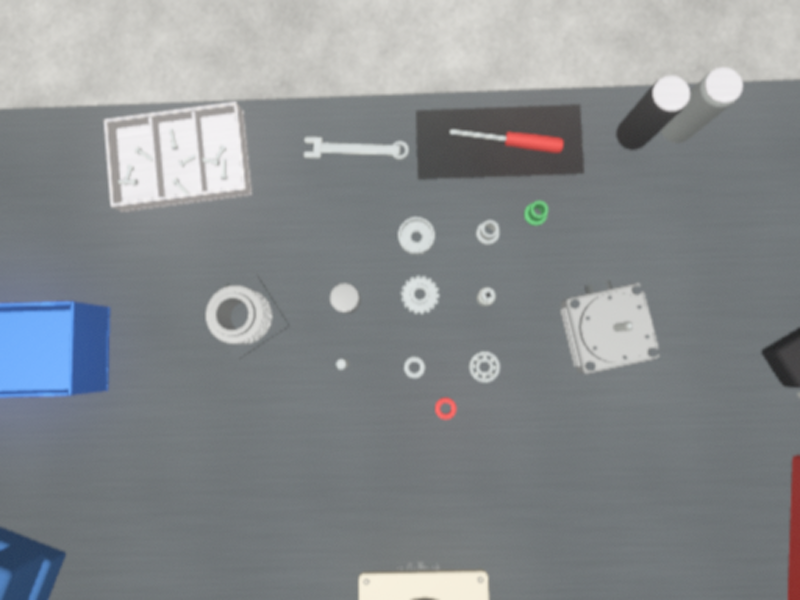

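View pics/side0.png

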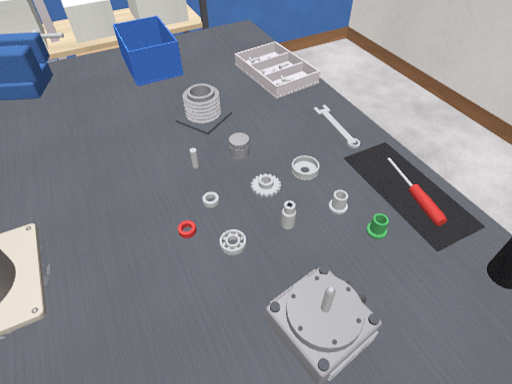

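The top view (800×600 scale) shows the following:
- **Collar:** the collar is at (414,367). It could be mistaken for the red ring (445,408) or the bearing (484,367).
- **Sprocket:** at (420,295).
- **Drum:** at (416,235).
- **Hub:** at (488,232). It could be mistaken for the green hub (537,212) or the socket (486,296).
- **Other items:** piston (344,297), gudgeon (341,364), crankcase stub (623,326) and barrel (235,315).

I'm choosing the grey, plain, hollow parts.

```bash
cat > h.py <<'E'
import numpy as np, cv2
from scipy.spatial.transform import Rotation as R
from bench import status, viewer, job
def rays(c,px):
    f=192/np.tan(np.radians(c["vertical_fov"]/2)); px=np.atleast_2d(px).astype(float)
    d=np.c_[(px[:,0]-c["cx"])/f,(px[:,1]-c["cy"])/f,np.ones(len(px))]
    return np.array(c["xyz"]),R.from_euler("xyz",c["attitude"],degrees=True).apply(d)
def plane(c,px,z):
    o,d=rays(c,px); return (o+d*((z-o[2])/d[:,2])[:,None])[:,:2]
def proj(c,p):
    f=192/np.tan(np.radians(c["vertical_fov"]/2))
    q=R.from_euler("xyz",c["attitude"],degrees=True).inv().apply(np.atleast_2d(p)-np.array(c["xyz"]))
    return np.c_[q[:,0]/q[:,2]*f+c["cx"],q[:,1]/q[:,2]*f+c["cy"]]
def snap(n,fn=None):
    c=viewer.camera_model(n); im=viewer.snapshot(n)
    if fn: cv2.imwrite(f"pics/{fn}.png",im[:,:,::-1])
    return c,im
E
python3 - <<'E'
from h import *
c=viewer.camera_model("top"); im=cv2.imread("pics/top0.png")
g=cv2.cvtColor(im,cv2.COLOR_BGR2GRAY); m=(g>135).astype(np.uint8)
n,l,s,ce=cv2.connectedComponentsWithStats(m)
for name,p,h in (("collar",(265,235),14),("sprocket",(269,189),8),("drum",(266,150),20),("hub",(312,148),4),("bearing",(310,235),14),("socket",(311,190),30),("piston",(220,190),48),("gudgeon",(218,233),50)):
    k=min((i for i in range(1,n) if s[i,4]>20),key=lambda i:np.hypot(*(ce[i]-p)))
    q=np.argwhere(l==k)[:,::-1]; ct=max(cv2.findContours((l==k).astype(np.uint8),0,1)[0],key=len)
    (cc,r)=cv2.minEnclosingCircle(ct)
    o,_=rays(c,[0,0]); mm=(o[2]-h)/373
    print(name,ce[k],s[k,4],plane(c,[cc],h).round(1),"dia",round(2*r*mm,1))
print("stub base",plane(c,[[393,209]],70),"stub top",plane(c,[[404,209]],130),plane(c,[[398,209]],130))
print("red",plane(c,[[285,261]],7),"green",plane(c,[[343,136]],10))
s=status.sense();w=viewer.camera_model("wrist"); print("tcp px",proj(w,s["tool_pos"]))
E
```

```text
collar [264.8625 234.8375] 160 [[452.8   5.3]] dia 41.1
sprocket [268.4251497  188.28542914] 501 [[580.   -7.7]] dia 71.8
drum [265.97708333 150.07708333] 480 [[684.1  -4.2]] dia 68.6
hub [311.88625592 148.26540284] 211 [[ 689.6 -132.6]] dia 47.4
bearing [309.84637681 234.44927536] 345 [[ 450.6 -115.5]] dia 58.9
socket [310.9924812 189.2481203] 133 [[ 571.7 -121.8]] dia 36.2
piston [219.74918567 190.0781759 ] 307 [[574.8 121.5]] dia 52.8
gudgeon [217.92592593 232.72222222] 54 [[461.8 127.2]] dia 21.8
stub base [[ 511.18914149 -324.89169181]] stub top [[ 508.24760901 -331.45627959]] [[ 508.63394788 -317.22536185]]
red [[380.85939501 -47.38599887]] green [[ 719.40224195 -218.86647217]]
tcp px [[256.05968902 220.80091003]]
```

>>> arm_command(targets=[[[0.026,-0.048,0,0,0,0.023,1],[0.026,-0.048,0,0,0,0.023,1],[0.026,-0.048,0,0,0,0.023,1],[0.026,-0.048,0,0,0,0.023,1],[0.026,-0.048,0,0,0,0.023,1],[0.026,-0.048,0,0,0,0.023,1],[0.026,-0.048,0,0,0,0.023,1],[0.026,-0.048,0,0,0,0.023,1],[0.026,-0.048,0,0,0,0.023,1],[0.026,-0.048,0,0,0,0.023,1]]])

```text
time: 1.4
tool_pos: [397.1, 102.6, 202.1]
tcp_rot: [180.0, 0.0, -179.9]
ft_force: [1.1, 1.0, 0.0]
finger_gap: 85.2
grip_force: 0.0
```

>>> arm_command(targets=[[[0.026,-0.048,0,0,0,0,1],[0.026,-0.048,0,0,0,0,1],[0.004,0,-0.05,0,0,0,1],[0,0,0,0,0,0,1],[0,0,0,0,0,0,1],[0,0,0,0,0,0,1]]])

```text
time: 2.15
tool_pos: [453.7, 8.7, 154.2]
tcp_rot: [-180.0, 0.2, -179.9]
ft_force: [0.7, -0.2, -0.3]
finger_gap: 85.5
grip_force: 0.0
```

Run:
```python
from h import *
c,im=snap("wrist","w1"); s=status.sense(); print(s["tool_pos"],s["tcp_rot"],proj(c,[452.8,5.3,14]),c)
```

```text
[453.68096647   8.71261861 154.10191543] [-1.79982157e+02  1.78836000e-01 -1.79917010e+02] [[253.53619818 169.46240989]] {'vertical_fov': 69.32054917149246, 'cx': 256.4188419724332, 'cy': 189.53961545016767, 'xyz': array([376.01109571,   8.85674375, 325.56682136]), 'attitude': array([1.6201974e+02, 4.5523938e-02, 9.0009854e+01])}
```

View pics/w1.png

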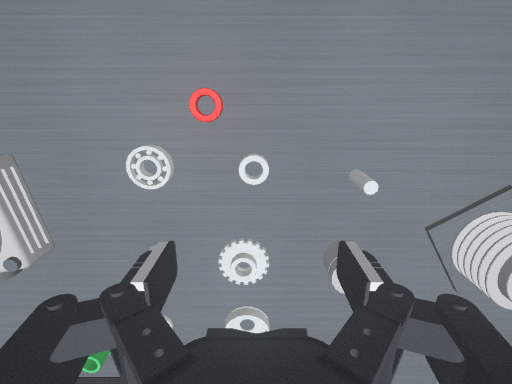

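The wrist view shows the grey plain ring (collar) at (254,169), the red ring at (206,105) and the bearing at (150,167). I'll check it in a close crop and fit it.

```bash
cat >> h.py <<'E'
def circ(c,im,guess,h,dia,win=1.3,thr=110,half=True,inner=False):
    """circle of known diameter on plane z=h near guess: silhouette points on the side away from the camera"""
    pu=proj(c,[*guess,h])[0]
    hsv=cv2.cvtColor(im,cv2.COLOR_RGB2HSV)
    m=((hsv[:,:,2]>thr)&(hsv[:,:,1]<60)).astype(np.uint8)
    cts,_=cv2.findContours(m,cv2.RETR_CCOMP if inner else cv2.RETR_EXTERNAL,cv2.CHAIN_APPROX_NONE)
    P=np.vstack([plane(c,k[:,0,:],h) for k in cts if len(k)>8])
    ctr=np.array(guess,float); away=ctr-np.array(c["xyz"])[:2]; away/=np.linalg.norm(away)
    from scipy.optimize import least_squares
    for _ in range(6):
        r=np.linalg.norm(P-ctr,axis=1)
        k=abs(r-dia/2)<(8 if _<2 else 4)
        if half: k&=(P-ctr)@away>-0.1*dia
        if inner: k&=((P-ctr)@away>-99)
        Q=P[k]
        s=least_squares(lambda v:np.linalg.norm(Q-v[:2],axis=1)-v[2],[*ctr,dia/2],loss="soft_l1"); ctr=s.x[:2]
    return ctr.round(1),round(2*s.x[2],1),len(Q),round(float(np.std(s.fun)),2)
E
python3 - <<'E'
from h import *
im=cv2.imread("pics/w1.png")[:,:,::-1].copy(); c=viewer.camera_model("wrist")
cv2.imwrite("pics/w1c.png",cv2.resize(im[120:290,190:310],None,fx=3.5,fy=3.5,interpolation=cv2.INTER_CUBIC)[:,:,::-1])
print(circ(c,im,(453,5.3),14,36)); print(circ(c,im,(453,5.3),14,21,inner=True,half=False))
print(circ(c,im,(580,-7.7),8,67))
E
```

```text
(array([453. ,   5.3]), np.float64(36.0), 0, nan)
(array([453. ,   5.3]), np.float64(21.0), 0, nan)
(array([580. ,  -7.7]), np.float64(67.0), 0, nan)
  ret = _var(a, axis=axis, dtype=dtype, out=out, ddof=ddof,
  arrmean = um.true_divide(arrmean, div, out=arrmean,
  ret = ret.dtype.type(ret / rcount)
```

View pics/w1c.png

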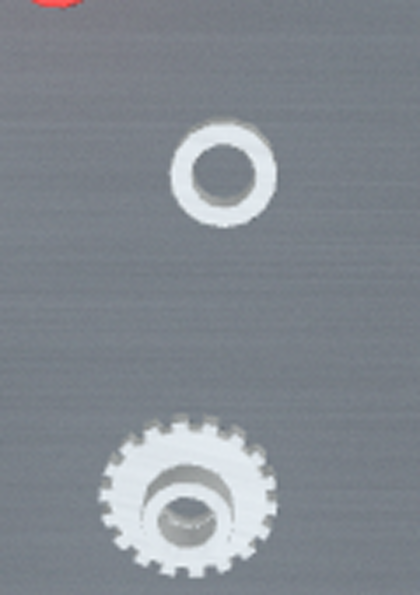

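The crop confirms it: a plain, bright ring with hole, and the sprocket with its boss up. Bench brightness exceeds my threshold, so I'll raise it to isolate the lit top faces.

Run:
```python
from h import *
im=cv2.imread("pics/w1.png")[:,:,::-1].copy(); c=viewer.camera_model("wrist")
print(im[140,254],im[169,243])
for thr in (170,190):
  print(circ(c,im,(453,5.3),14,36,thr=thr,half=False), circ(c,im,(453,5.3),14,21,thr=thr,inner=True,half=False))
  print(circ(c,im,(580,-7.7),8,67,thr=thr),circ(c,im,(580,-7.7),22,34,thr=thr,inner=True,half=False))
```

```text
[118 123 133] [223 230 235]
(array([453.1,   5.1]), np.float64(34.2), 84, 0.35) (array([453.1,   5.2]), np.float64(21.9), 52, 0.31)
(array([581.5,  -8.9]), np.float64(63.3), 72, 1.05) (array([583.5,  -1.5]), np.float64(35.2), 75, 2.01)
(array([453.3,   5.1]), np.float64(33.8), 83, 0.35) (array([453.2,   5.1]), np.float64(22.2), 53, 0.33)
(array([581.4,  -8.3]), np.float64(63.0), 65, 1.03) (array([583.9,  -6.6]), np.float64(36.5), 91, 2.23)
```

>>> arm_command(targets=[[[-0.0006,-0.0036,-0.04,0,0,0,1],[0,0,-0.05,0,0,0,0.3],[0,0,-0.04,0,0,0,0.1],[0,0,-0.014,0,0,0,0.1],[0,0,-0.006,0,0,0,0.1],[0,0,0,0,0,0,0.1],[0,0,0,0,0,0,0.1]]], force=40)

```text
time: 3.08
tool_pos: [453.6, 4.5, 3.7]
tcp_rot: [-180.0, 0.2, -180.0]
ft_force: [-0.3, 0.1, 0.1]
finger_gap: 47.2
grip_force: 0.0
```

Close, then lift slightly to check the grip.

>>> arm_command(targets=[[[0,0,0,0,0,0,-1],[0,0,0,0,0,0,-1],[0,0,0,0,0,0,-1],[0,0,0,0,0,0,-1],[0,0,0.02,0,0,0,-1],[0,0,0.03,0,0,0,-1],[0,0,0.05,0,0,0,-1],[0,0,0.05,0,0,0,-1],[0,0,0.03,0,0,0,-1],[0,0,0,0,0,0,-1]]], force=40)

```text
time: 4.32
tool_pos: [454.0, 4.4, 185.3]
tcp_rot: [-180.0, 0.3, -180.0]
ft_force: [0.4, 0.2, -1.3]
finger_gap: -0.2
grip_force: 0.0
```

Run:
```python
from h import *
c,im=snap("wrist","w2"); 
for g in ((453,5.1),):
  print(circ(c,im,g,14,36,thr=180,half=False),circ(c,im,g,14,21,thr=180,half=False,inner=True))
```

```text
(array([453.2,   5. ]), np.float64(33.9), 76, 0.36) (array([453.4,   5.2]), np.float64(22.1), 49, 0.34)
```

View pics/w2.png

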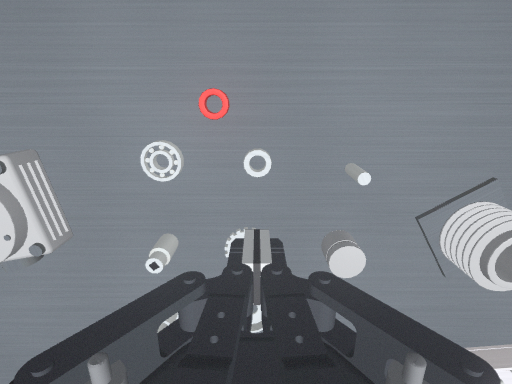

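The collar is untouched at (258,163) and the fingers shut on nothing, so the pads were too high. I'll go lower and check contact before lifting.

>>> arm_command(targets=[[[-0.0008,0.0007,0,0,0,0,0.1],[0,0,-0.04,0,0,0,0.1],[0,0,-0.05,0,0,0,0.1],[0,0,-0.05,0,0,0,0.1],[0,0,-0.03,0,0,0,0.1],[0,0,-0.01,0,0,0,0.1],[0,0,-0.005,0,0,0,0.1],[0,0,0,0,0,0,0.1]]], force=40)

```text
time: 5.38
tool_pos: [451.9, 5.3, -2.2]
tcp_rot: [-180.0, 0.1, -180.0]
ft_force: [0.2, -0.6, -0.0]
finger_gap: 47.0
grip_force: 0.0
```

>>> arm_command(targets=[[[0,0,-0.001,0,0,0,0.1],[0,0,-0.001,0,0,0,0.1],[0,0,0,0,0,0,0.1]]])

```text
time: 5.75
tool_pos: [451.5, 5.3, -4.6]
tcp_rot: [-180.0, 0.0, -180.0]
ft_force: [-0.2, -0.3, 0.2]
finger_gap: 47.3
grip_force: 0.0
```

>>> arm_command(targets=[[[0.001,0,0,0,0,0,-1],[0,0,0,0,0,0,-1],[0,0,0,0,0,0,-1],[0,0,0,0,0,0,-1],[0,0,0,0,0,0,-1]]], force=40)

```text
time: 6.38
tool_pos: [452.3, 5.3, -4.9]
tcp_rot: [180.0, 0.0, -180.0]
ft_force: [0.4, 0.8, 0.6]
finger_gap: 0.3
grip_force: 0.0
```

Run:
```python
from h import *
c,im=snap("side","s1"); s=status.sense(); p=proj(c,s["tool_pos"])[0]; print(p,s["joint_pos"],proj(c,[453,5,14]))
x,y=p.astype(int); 
cv2.imwrite("pics/s1c.png",cv2.resize(im[y-70:y+50,x-80:x+80],None,fx=4.5,fy=4.5,interpolation=cv2.INTER_CUBIC)[:,:,::-1])
```

```text
[211.14773733 202.98546501] [-5.82381703e+00 -3.31021214e+00  1.19254740e+02 -8.77865752e-04
  6.40573025e+01 -9.58344495e+01] [[210.6578908  197.19688021]]
```

View pics/s1c.png

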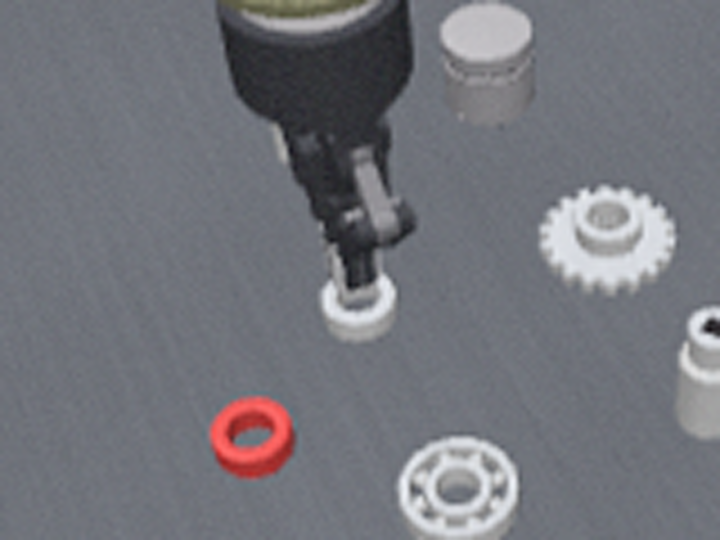

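Run:
```python
from h import *
c=viewer.camera_model("wrist"); s=status.sense(); t=s["tool_pos"]; print(t,s["ft_force"])
for d in (0,5,10,15,19,25): print(d,proj(c,t+[0,0,d]),proj(viewer.camera_model("side"),t+[0,0,d]))
im=cv2.imread("pics/w2.png"); print(im[215:250:1,262].mean(1).astype(int))
```

```text
[452.22750108   5.33465087  -4.92057578] [-0.0689915  -0.75337918  0.10882859]
0 [[256.4298151  220.71271922]] [[211.14773733 202.98546501]]
5 [[256.42616394 223.85698814]] [[210.91749608 201.48082062]]
10 [[256.42231685 227.16998076]] [[210.6850524 199.9617832]]
15 [[256.41825763 230.66565224]] [[210.45037454 198.42814524]]
19 [[256.41484547 233.60410074]] [[210.26100191 197.19058049]]
25 [[256.40942853 238.26899646]] [[209.97418618 195.31621753]]
[129 128 129 126 129 127 131 129 129 132 130 128 131 133 122 156 153 154
 154 153 155 153 154 155 153 153 155 155 154 153 153 154 154 152 153]
```

The tips sit well behind the reported TCP. I'll calibrate by lowering gently until the shut tips touch the collar top at z=14.

>>> arm_command(targets=[[[0,0,-0.001,0,0,0,-1],[0,0,-0.001,0,0,0,-1],[0,0,0,0,0,0,-1]]])

```text
time: 6.8
tool_pos: [452.1, 5.3, -7.0]
tcp_rot: [180.0, -0.0, -180.0]
ft_force: [-0.1, 0.3, -0.1]
finger_gap: -0.2
grip_force: 0.0
```

>>> arm_command(targets=[[[0,0,-0.001,0,0,0,-1],[0,0,-0.001,0,0,0,-1],[0,0,0,0,0,0,-1]]])

```text
time: 7.18
tool_pos: [452.1, 5.3, -9.0]
tcp_rot: [-180.0, -0.0, -180.0]
ft_force: [0.2, -0.3, 0.4]
finger_gap: 0.3
grip_force: 0.0
```

Run:
```python
from h import *
c,im=snap("wrist","w3"); x=im[130:330,150:370]
cv2.imwrite("pics/w3c.png",cv2.resize(x,None,fx=3,fy=3,interpolation=cv2.INTER_CUBIC)[:,:,::-1])
```

```text
(no output)
```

View pics/w3c.png

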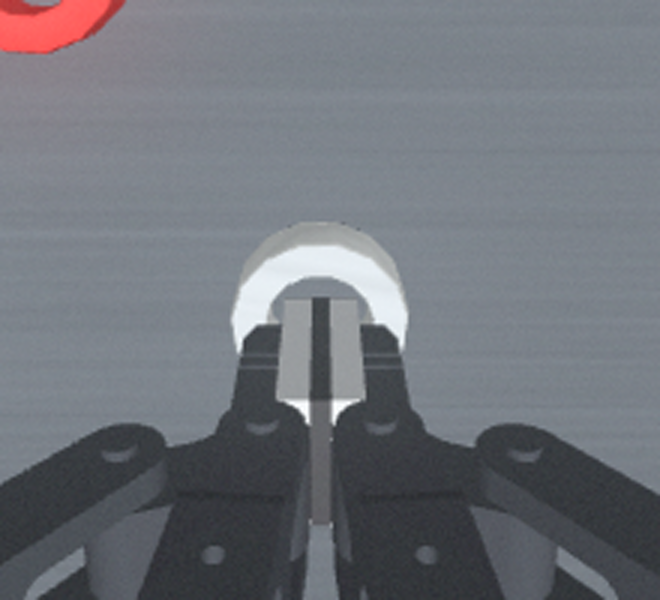

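Pad tip edge shows at row 298 of the crop while the collar hole's near edge is at row 277, so the tips are still about 10 mm above the collar. I'll keep probing.

>>> arm_command(targets=[[[0,0,-0.002,0,0,0,-1],[0,0,-0.002,0,0,0,-1],[0,0,0,0,0,0,-1]]])

```text
time: 7.6
tool_pos: [452.0, 5.3, -13.2]
tcp_rot: [180.0, -0.0, -180.0]
ft_force: [0.3, -0.5, 0.0]
finger_gap: 0.2
grip_force: 0.0
```

>>> arm_command(targets=[[[0,0,-0.001,0,0,0,-1],[0,0,-0.001,0,0,0,-1],[0,0,0,0,0,0,-1]]])

```text
time: 7.98
tool_pos: [452.2, 5.3, -15.0]
tcp_rot: [180.0, -0.0, -180.0]
ft_force: [0.1, 0.5, 0.3]
finger_gap: -0.1
grip_force: 0.0
```

>>> arm_command(targets=[[[0,0,-0.001,0,0,0,-1],[0,0,-0.001,0,0,0,-1],[0,0,0,0,0,0,-1]]])

```text
time: 8.35
tool_pos: [452.5, 5.3, -16.7]
tcp_rot: [-180.0, 0.0, -180.0]
ft_force: [-0.9, 0.4, 2.3]
finger_gap: 0.2
grip_force: 1.4
```

Contact is at TCP z ≈ -16.5, so the real shut tips are about 30.5 mm behind the reported TCP. I'll lift, open, lower to about -29, close, and check.

>>> arm_command(targets=[[[0,0,0.02,0,0,0,0.1],[0,0,0,0,0,0,0.1],[0,0,0,0,0,0,0.1],[0,0,0,0,0,0,0.1],[0,0,0,0,0,0,0.1],[0,0,-0.015,0,0,0,0.1],[0,0,-0.01,0,0,0,0.1],[0,0,-0.005,0,0,0,0.1],[0,0,0,0,0,0,0.1]]])

```text
time: 9.48
tool_pos: [451.6, 5.4, -27.7]
tcp_rot: [180.0, -0.1, -180.0]
ft_force: [0.3, -1.1, -0.4]
finger_gap: 46.6
grip_force: 0.0
```

>>> arm_command(targets=[[[0.001,0,-0.001,0,0,0,0.1],[0,0,-0.001,0,0,0,0.1],[0,0,0,0,0,0,-1],[0,0,0,0,0,0,-1],[0,0,0,0,0,0,-1],[0,0,0,0,0,0,-1],[0,0,0,0,0,0,-1]]], force=40)

```text
time: 10.35
tool_pos: [453.7, 5.3, -28.4]
tcp_rot: [-180.0, 0.0, -180.0]
ft_force: [-0.5, -0.2, 5.9]
finger_gap: 34.2
grip_force: 39.9
```

>>> arm_command(targets=[[[0,0,0.02,0,0,0,-1],[0,0,0.04,0,0,0,-1],[0,0,0.05,0,0,0,-1],[0,0,0.05,0,0,0,-1],[0,0,0.02,0,0,0,-1],[0.016,-0.04,0,0,0,0,-1],[0.02,-0.05,0,0,0,0,-1],[0.02,-0.05,0,0,0,0,-1],[0.02,-0.05,0,0,0,0,-1],[0.02,-0.05,0,0,0,0,-1]]])

```text
time: 11.6
tool_pos: [549.5, -236.3, 150.6]
tcp_rot: [180.0, -0.0, -180.0]
ft_force: [-0.0, 1.0, 0.4]
finger_gap: 34.4
grip_force: 40.2
```

>>> arm_command(targets=[[[0.02,-0.05,0,0,0,0,-1],[0.016,-0.037,0,0,0,0,-1],[0,0,0,0,0,0,-1],[0,0,0,0,0,0,-1],[0,0,0,0,0,0,-1]]])

```text
time: 12.22
tool_pos: [585.1, -320.5, 151.1]
tcp_rot: [180.0, -0.0, -179.9]
ft_force: [-1.0, 0.3, -1.3]
finger_gap: 34.5
grip_force: 40.2
```

Run:
```python
from h import *
s=status.sense();c,im=snap("wrist","w4"); print(s["tool_pos"],c["xyz"],proj(c,[[509,-322,70],[509,-322,130]]),proj(c,s["tool_pos"]+[0,0,42]))
```

```text
[ 585.11563328 -320.49278466  151.11700391] [ 508.01187266 -320.48961036  322.73316964] [[254.73339661 101.60935019]
 [254.19237699 101.98112937]] [[256.47090788 253.40898629]]
```

View pics/w4.png

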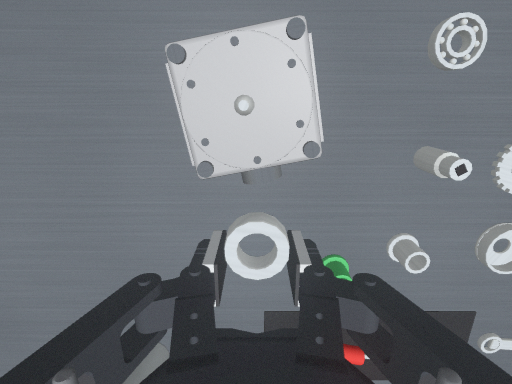

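The stub tip is near (244,105), almost straight below the camera. The collar is held level, with its hole near (257,255). I'll measure both.

Run:
```python
from h import *
s=status.sense();c=viewer.camera_model("wrist");im=cv2.imread("pics/w4.png")[:,:,::-1].copy()
g=cv2.cvtColor(im,cv2.COLOR_RGB2GRAY)
print(g[94:118:2,232:258:2])
t=s["tool_pos"]; h=t[2]+42.4
for thr in (170,190,205):
  print(circ(c,im,t[:2],h,36,thr=thr,half=False),circ(c,im,t[:2],h,21,thr=thr,half=False,inner=True))
cc=cv2.HoughCircles(cv2.GaussianBlur(g[80:130,220:270],(3,3),0),cv2.HOUGH_GRADIENT,1.0,30,param1=60,param2=8,minRadius=5,maxRadius=14); print(cc)
print(plane(c,[[244,105]],130),plane(c,[[244,105]],123),plane(c,[[244,105]],70))
```

```text
[[205 206 206 205 206 193 207 206 206 205 206 206 208]
 [206 205 205 179 158 166 172 173 172 206 206 207 207]
 [206 207 179 163 171 186 190 189 181 171 187 206 207]
 [206 203 154 171 188 218 217 201 188 181 169 208 208]
 [205 161 162 177 219 220 223 218 194 183 167 189 207]
 [205 161 155 199 218 221 222 216 208 184 170 187 206]
 [205 158 153 195 220 222 220 216 210 177 167 185 206]
 [205 171 146 159 219 222 217 217 176 169 165 204 206]
 [205 204 139 148 160 209 203 168 161 160 183 206 206]
 [204 204 186 138 145 146 147 149 148 154 206 206 204]
 [203 204 205 203 133 132 130 131 173 204 205 205 205]
 [205 204 203 204 206 204 204 204 204 205 204 205 206]]
(array([ 583.5, -320.4]), np.float64(34.1), 177, 0.25) (array([ 583.5, -320.3]), np.float64(21.4), 109, 0.2)
(array([ 583.6, -320.5]), np.float64(33.7), 172, 0.19) (array([ 583.6, -320.5]), np.float64(21.9), 110, 0.17)
(array([ 583.6, -320.5]), np.float64(33.6), 172, 0.19) (array([ 583.7, -320.4]), np.float64(22.2), 113, 0.19)
[[[23.5 24.5 10.8]]]
[[ 511.02643828 -328.83656777]] [[ 511.13378279 -329.13921319]] [[ 511.94653414 -331.43067137]]
```

Run:
```python
from h import *
c=viewer.camera_model("top");im=cv2.imread("pics/top0.png");sd=viewer.camera_model("side");im2=cv2.imread("pics/side0.png")
p=np.array([[511,-328.8,z] for z in (70,123,130)]); print(proj(c,p),proj(sd,p))
a=cv2.resize(im[185:235,365:425],None,fx=7,fy=7,interpolation=cv2.INTER_CUBIC);b=cv2.resize(im2[265:335,290:365],None,fx=5,fy=5,interpolation=cv2.INTER_CUBIC)
for q in proj(c,p): cv2.circle(a,tuple(np.int32((q-[365,185]+.5)*7)),2,(0,0,255),-1)
for q in proj(sd,p): cv2.circle(b,tuple(np.int32((q-[290,265]+.5)*5)),2,(0,0,255),-1)
cv2.imwrite("pics/ab.png",np.hstack([a,b])); print(a.shape,b.shape)
```

```text
[[394.5454215  209.03249858]
 [401.78960321 208.02313601]
 [402.81034325 207.88091197]] [[325.25573324 307.07517346]
 [330.44032462 290.35508485]
 [331.18686242 287.94753192]]
(350, 420, 3) (350, 375, 3)
```

View pics/ab.png

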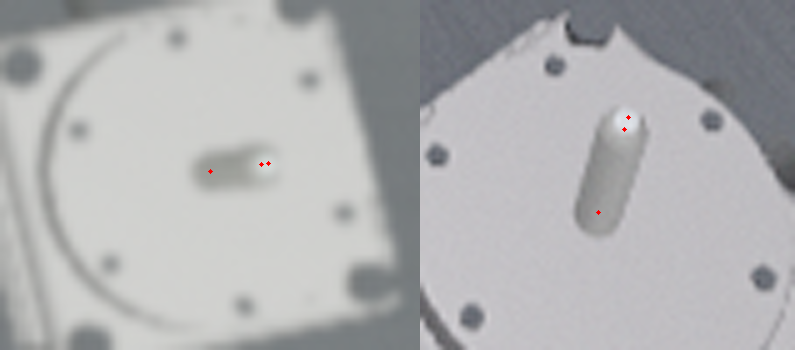

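The projected axis (511,-329) lies on the stub in both the top and side views. Moving above it.

>>> arm_command(targets=[[[-0.036,-0.004,0,0,0,0,-1],[-0.0366,-0.0043,0,0,0,0,-1],[0,0,-0.02,0,0,0,-1],[0,0,-0.02,0,0,0,-1],[0,0,0,0,0,0,-1],[0,0,0,0,0,0,-1]]])

```text
time: 13.02
tool_pos: [513.1, -329.6, 110.9]
tcp_rot: [180.0, -0.0, -179.9]
ft_force: [0.8, -0.0, -0.3]
finger_gap: 34.4
grip_force: 40.2
```

Run:
```python
from h import *
s=status.sense();c,im=snap("wrist","w5"); t=s["tool_pos"]; print(t)
print(circ(c,im,t[:2],t[2]+42.4,36,thr=190,half=False),circ(c,im,t[:2],t[2]+42.4,21,thr=190,half=False,inner=True))
cv2.imwrite("pics/w5c.png",cv2.resize(im[180:300,180:330],None,fx=4,fy=4,interpolation=cv2.INTER_CUBIC)[:,:,::-1])
print((proj(c,[[511,-328.8,130],[511,-328.8,123]])-[180,180])*4)
```

```text
[ 513.14482058 -329.56519741  110.87345225]
(array([ 510.8, -329.5]), np.float64(34.6), 231, 1.82) (array([ 512.3, -329.5]), np.float64(20.9), 97, 1.04)
[[310.82431989 201.97808288]
 [310.6344025  182.14128683]]
```

View pics/w5c.png

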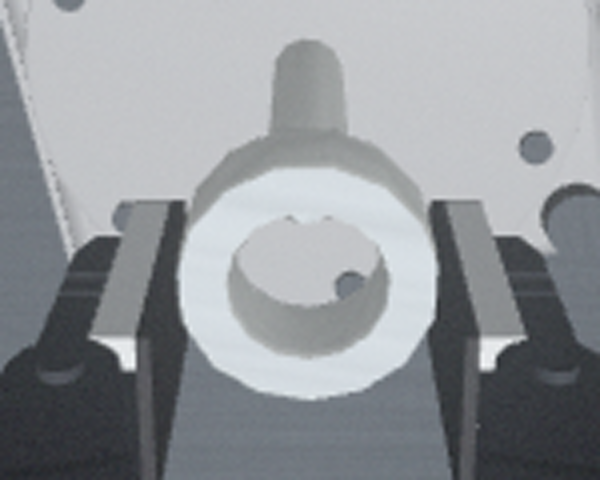

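The collar hole and the stub line up at crop column ~308. I'll lower it and watch the force.

>>> arm_command(targets=[[[-0.0006,0.0006,-0.008,0,0,0,-1],[0,0,-0.008,0,0,0,-1],[0,0,0,0,0,0,-1]]])

```text
time: 13.45
tool_pos: [511.4, -328.8, 93.8]
tcp_rot: [179.9, -0.1, -180.0]
ft_force: [-0.3, -0.0, -0.6]
finger_gap: 34.3
grip_force: 40.2
```

>>> arm_command(targets=[[[0,0,-0.008,0,0,0,-1],[0,0,-0.01,0,0,0,-1],[0,0,-0.01,0,0,0,-1],[0,0,-0.01,0,0,0,-1],[0,0,-0.006,0,0,0,-1],[0,0,-0.004,0,0,0,-1],[0,0,0,0,0,0,-1]]])

```text
time: 14.32
tool_pos: [511.9, -329.3, 46.8]
tcp_rot: [180.0, -0.0, -180.0]
ft_force: [0.4, 0.5, -1.1]
finger_gap: 34.3
grip_force: 40.2
```

>>> arm_command(targets=[[[0,0,-0.001,0,0,0,-1],[0,0,-0.001,0,0,0,-1],[0,0,0,0,0,0,-1]]])

```text
time: 14.7
tool_pos: [512.1, -329.4, 45.2]
tcp_rot: [-180.0, 0.0, -180.0]
ft_force: [-0.5, 1.3, -0.1]
finger_gap: 34.3
grip_force: 40.2
```

>>> arm_command(targets=[[[0,0,-0.001,0,0,0,-1],[0,0,-0.001,0,0,0,-1],[0,0,0,0,0,0,-1]]])

```text
time: 15.08
tool_pos: [511.9, -329.3, 42.9]
tcp_rot: [180.0, -0.0, -180.0]
ft_force: [-0.3, 0.0, -0.8]
finger_gap: 34.2
grip_force: 40.2
```

>>> arm_command(targets=[[[0,0,-0.001,0,0,0,-1],[0,0,-0.0005,0,0,0,-1],[0,0,0,0,0,0,-1]]])

```text
time: 15.45
tool_pos: [512.0, -329.4, 41.7]
tcp_rot: [-180.0, 0.0, -180.0]
ft_force: [-0.7, 1.1, 1.2]
finger_gap: 34.4
grip_force: 40.4
```

>>> arm_command(targets=[[[0,0,-0.0007,0,0,0,-1],[0,0,0,0,0,0,0.3],[0,0,0,0,0,0,0.3],[0,0,0,0,0,0,0.3],[0,0,0.02,0,0,0,0.3],[0,0,0.04,0,0,0,0.3],[0,0,0.05,0,0,0,0.3],[0.02,0.05,0,0,0,0,0.3],[0.025,0.05,0,0,0,0,0.3],[0.025,0.05,0,0,0,0,0.3]]])

```text
time: 16.7
tool_pos: [583.1, -178.3, 153.1]
tcp_rot: [-179.9, 0.1, 180.0]
ft_force: [0.1, -0.4, 0.6]
finger_gap: 55.7
grip_force: 0.0
```

>>> arm_command(targets=[[[0.025,0.05,0,0,0,0,0.3],[0.025,0.05,0,0,0,0,0.3],[0.025,0.05,0,0,0,0,0.3],[0,0.022,0,0,0,0,0.3],[0,0,0,0,0,0,0.3],[0,0,0,0,0,0,0.3],[0,0,0,0,0,0,0.3]]])

```text
time: 17.58
tool_pos: [656.9, -9.0, 151.3]
tcp_rot: [-180.0, 0.0, 179.9]
ft_force: [0.2, 0.4, 0.1]
finger_gap: 55.6
grip_force: 0.0
```

Run:
```python
from h import *
s=status.sense();c,im=snap("wrist","w6"); t=s["tool_pos"]; print(t,c["xyz"])
for thr in (170,200):
  print(circ(c,im,(580,-8),8,65,thr=thr,half=False),circ(c,im,(580,-8),22,34,thr=thr,half=False,inner=True),circ(c,im,(580,-8),22,21,thr=thr,half=False,inner=True))
  print(circ(c,im,(684,-4),20,64,thr=thr,half=False),circ(c,im,(684,-4),20,56,thr=thr,half=False,inner=True))
a=im[50:160,200:310]
d,sim=snap("side","s2"); q=proj(d,[511,-329,80])[0].astype(int); b=sim[q[1]-60:q[1]+50,q[0]-60:q[0]+50]
cv2.imwrite("pics/w6c.png",cv2.resize(np.hstack([a,b]),None,fx=3.6,fy=3.6,interpolation=cv2.INTER_CUBIC)[:,:,::-1])
```

```text
[656.85118078  -8.99962316 151.28653676] [579.66531426  -8.64671452 322.8298849 ]
(array([580.9,  -8.4]), np.float64(62.6), 246, 1.62) (array([580.6,  -8.1]), np.float64(34.0), 0, nan) (array([580.6,  -8.1]), np.float64(21.7), 61, 0.3)
(array([685.3,  -5.1]), np.float64(62.4), 157, 0.44) (array([682.8,  -5.2]), np.float64(58.5), 229, 2.29)
(array([580.3,  -8.3]), np.float64(61.9), 229, 1.55) (array([580.8,  -8.1]), np.float64(34.0), 0, nan) (array([580.8,  -8.1]), np.float64(22.4), 63, 0.27)
(array([685.2,  -4.9]), np.float64(61.5), 150, 0.41) (array([684.3,  -4.9]), np.float64(59.8), 239, 1.79)
  ret = _var(a, axis=axis, dtype=dtype, out=out, ddof=ddof,
  arrmean = um.true_divide(arrmean, div, out=arrmean,
  ret = ret.dtype.type(ret / rcount)
```

View pics/w6c.png

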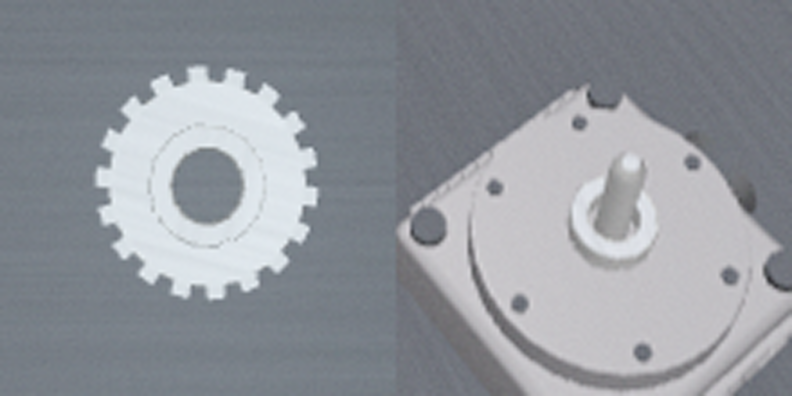

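The collar is seated flat around the stub (right crop). The sprocket centre measures (580.7,-8.2) from both its hole and its teeth. Going for the boss.

>>> arm_command(targets=[[[-0.0376,0.0008,0,0,0,0,0.1],[-0.0376,0,0,0,0,0,0.1],[0,0,-0.04,0,0,0,0.1],[0,0,-0.05,0,0,0,0.1],[0,0,-0.04,0,0,0,0.1],[0,0,-0.02,0,0,0,0.1],[0,0,-0.013,0,0,0,0.1],[0,0,0,0,0,0,0.1],[0,0,0,0,0,0,0.1]]])

```text
time: 18.8
tool_pos: [583.3, -6.7, -10.4]
tcp_rot: [-180.0, 0.1, -180.0]
ft_force: [0.0, 0.4, 0.2]
finger_gap: 46.6
grip_force: 0.0
```

>>> arm_command(targets=[[[0,0,-0.003,0,0,0,0.1],[0,0,-0.002,0,0,0,0.1],[0,0,0,0,0,0,0.1]]])

```text
time: 19.18
tool_pos: [581.7, -6.5, -17.2]
tcp_rot: [180.0, -0.0, -180.0]
ft_force: [-0.1, -0.4, 0.4]
finger_gap: 47.0
grip_force: 0.0
```

>>> arm_command(targets=[[[0,-0.0017,-0.0015,0,0,0,0.1],[0,0,0,0,0,0,0.1],[0,0,0,0,0,0,-1],[0,0,0,0,0,0,-1],[0,0,0,0,0,0,-1],[0,0,0,0,0,0,-1]]], force=50)

```text
time: 19.92
tool_pos: [582.1, -8.3, -18.2]
tcp_rot: [-180.0, 0.0, -180.0]
ft_force: [-1.6, -0.1, 5.5]
finger_gap: 31.6
grip_force: 49.5
```

>>> arm_command(targets=[[[0,0,0.02,0,0,0,-1],[0,0,0.04,0,0,0,-1],[0,0,0.05,0,0,0,-1],[0,0,0.05,0,0,0,-1],[-0.01,-0.045,0,0,0,0,-1],[-0.01,-0.045,0,0,0,0,-1],[-0.01,-0.045,0,0,0,0,-1],[-0.01,-0.045,0,0,0,0,-1],[-0.01,-0.045,0,0,0,0,-1],[-0.01,-0.045,0,0,0,0,-1]]])

```text
time: 21.18
tool_pos: [521.4, -279.6, 142.4]
tcp_rot: [-180.0, 0.0, -180.0]
ft_force: [0.1, 0.5, -1.3]
finger_gap: 31.6
grip_force: 49.9
```

>>> arm_command(targets=[[[-0.01,-0.045,0,0,0,0,-1],[0,-0.005,0,0,0,0,-1],[0,0,0,0,0,0,-1],[0,0,0,0,0,0,-1],[0,0,0,0,0,0,-1]]])

```text
time: 21.8
tool_pos: [512.3, -327.1, 141.5]
tcp_rot: [180.0, 0.0, -179.9]
ft_force: [-0.1, 0.3, -1.7]
finger_gap: 31.5
grip_force: 49.9
```

Run:
```python
from h import *
s=status.sense();c,im=snap("wrist","w7"); t=s["tool_pos"]; print(t); h=t[2]+40.2
for thr in (190,205): print(circ(c,im,t[:2],h,34,thr=thr,half=True),circ(c,im,t[:2],h,21,thr=thr,half=False,inner=True),circ(c,im,t[:2],t[2]+26.2,67,thr=thr,half=False))
cv2.imwrite("pics/w7c.png",cv2.resize(im[160:310,150:360],None,fx=3,fy=3,interpolation=cv2.INTER_CUBIC)[:,:,::-1])
```

```text
[ 512.27525483 -327.09529312  141.53726188]
(array([ 518.1, -327.1]), np.float64(30.9), 115, 1.56) (array([ 517.6, -325.2]), np.float64(24.8), 120, 1.89) (array([ 508.8, -328.2]), np.float64(66.1), 281, 2.0)
(array([ 517.7, -327.1]), np.float64(30.9), 120, 1.63) (array([ 510.8, -327. ]), np.float64(22.0), 110, 0.18) (array([ 509.4, -326.7]), np.float64(65.1), 440, 2.01)
```

View pics/w7c.png

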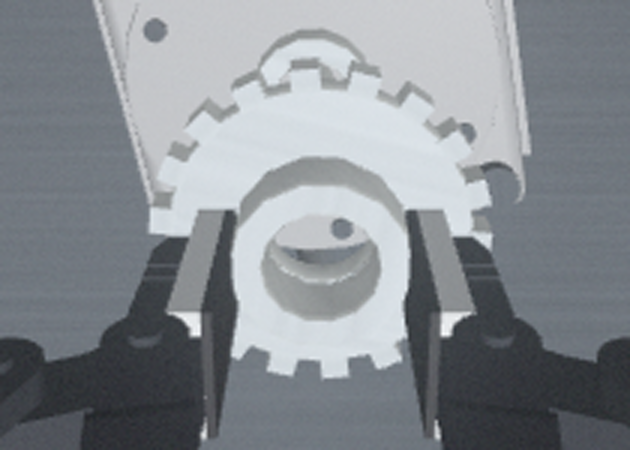

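The sprocket is held level by the boss. The hole centre is (510.8,-327.0) with residual 0.18 mm, so it needs about -1.8 mm in y.

>>> arm_command(targets=[[[0.0002,-0.0018,0,0,0,0,-1],[0,0,-0.015,0,0,0,-1],[0,0,-0.01,0,0,0,-1],[0,0,-0.008,0,0,0,-1],[0,0,-0.006,0,0,0,-1],[0,0,0,0,0,0,-1]]])

```text
time: 22.6
tool_pos: [511.7, -329.8, 101.6]
tcp_rot: [180.0, -0.1, -180.0]
ft_force: [0.0, -0.6, -2.0]
finger_gap: 31.4
grip_force: 49.9
```

>>> arm_command(targets=[[[0,0,-0.008,0,0,0,-1],[0,0,-0.01,0,0,0,-1],[0,0,-0.008,0,0,0,-1],[0,0,-0.004,0,0,0,-1],[0,0,-0.002,0,0,0,-1],[0,0,0,0,0,0,-1]]])

```text
time: 23.35
tool_pos: [512.1, -330.1, 70.4]
tcp_rot: [-180.0, 0.0, -180.0]
ft_force: [0.3, -0.3, -1.4]
finger_gap: 31.5
grip_force: 49.9
```

>>> arm_command(targets=[[[0,0,-0.001,0,0,0,-1],[0,0,-0.001,0,0,0,-1],[0,0,0,0,0,0,-1]]])

```text
time: 23.72
tool_pos: [512.0, -330.1, 68.4]
tcp_rot: [-180.0, 0.0, -180.0]
ft_force: [-0.3, -0.9, -2.0]
finger_gap: 31.6
grip_force: 49.9
```

>>> arm_command(targets=[[[0,0.0005,-0.001,0,0,0,-1],[0,0.0005,-0.001,0,0,0,-1],[0,0,0,0,0,0,-1]]])

```text
time: 24.1
tool_pos: [511.9, -328.9, 66.2]
tcp_rot: [180.0, -0.0, -180.0]
ft_force: [-0.2, 0.7, -0.6]
finger_gap: 31.7
grip_force: 49.9
```

>>> arm_command(targets=[[[0,0,-0.0007,0,0,0,-1],[0,0,0,0,0,0,-1],[0,0,0,0,0,0,-1]]])

```text
time: 24.48
tool_pos: [512.1, -329.1, 65.8]
tcp_rot: [-180.0, 0.0, -180.0]
ft_force: [0.4, 1.0, 1.4]
finger_gap: 31.4
grip_force: 50.1
```

>>> arm_command(targets=[[[0,0,-0.0004,0,0,0,-1],[0,0,0,0,0,0,0.3],[0,0,0,0,0,0,0.3],[0,0,0,0,0,0,0.3],[0,0,0.02,0,0,0,0.3],[0,0,0.035,0,0,0,0.3],[0,0,0.03,0,0,0,0.3],[0.03,0.04,0,0,0,0,1],[0.03,0.04,0,0,0,0,1],[0.03,0.04,0,0,0,0,1]]])

```text
time: 25.72
tool_pos: [603.3, -208.3, 152.5]
tcp_rot: [-179.9, 0.1, 180.0]
ft_force: [0.3, -0.6, 0.2]
finger_gap: 84.9
grip_force: 0.0
```

>>> arm_command(targets=[[[0.03,0.045,0,0,0,0,1],[0.03,0.045,0,0,0,0,1],[0.03,0.045,0,0,0,0,1],[0.03,0.045,0,0,0,0,1],[0.02,0.024,0,0,0,0,1],[0,0,0,0,0,0,1],[0,0,0,0,0,0,1],[0,0,0,0,0,0,1]]])

```text
time: 26.72
tool_pos: [741.7, -6.5, 150.9]
tcp_rot: [-180.0, 0.0, 179.9]
ft_force: [0.7, -0.4, 0.7]
finger_gap: 85.1
grip_force: 0.0
```

Run:
```python
from h import *
s=status.sense();c,im=snap("wrist","w8"); t=s["tool_pos"]; print(t,c["xyz"])
for thr in (170,200):
  print(circ(c,im,(685,-5),20,64,thr=thr,half=False),circ(c,im,(685,-5),5,21,thr=thr,half=False,inner=True))
  print("hub",circ(c,im,(690,-132),8,40,thr=thr,half=False),circ(c,im,(690,-132),40,21,thr=thr,half=False,inner=True))
d,sim=snap("side","s3"); q=proj(d,[511,-329,90])[0].astype(int); b=sim[q[1]-60:q[1]+50,q[0]-60:q[0]+50]
for z,D in ((106,34),(92,67)): print("placed",circ(d,sim,(511,-329),z,D,thr=190))
cv2.imwrite("pics/w8c.png",cv2.resize(np.hstack([b,sim[100:210,270:380]]),None,fx=3.6,fy=3.6,interpolation=cv2.INTER_CUBIC)[:,:,::-1])
```

```text
[741.70170165  -6.50948982 150.94636767] [664.51325379  -6.15148705 322.52965946]
(array([685.5,  -4.9]), np.float64(62.3), 170, 0.31) (array([685.5,  -4.8]), np.float64(22.0), 56, 0.25)
hub (array([ 687.9, -132.1]), np.float64(39.0), 84, 1.03) (array([ 687.5, -133.8]), np.float64(23.6), 114, 1.83)
(array([685.5,  -4.9]), np.float64(61.7), 168, 0.3) (array([685.4,  -4.8]), np.float64(22.5), 57, 0.3)
hub (array([ 688.9, -139.1]), np.float64(40.7), 132, 2.1) (array([ 687.8, -131.9]), np.float64(25.7), 141, 1.41)
placed (array([ 511., -329.]), np.float64(34.0), 0, nan)
placed (array([ 498.7, -336.1]), np.float64(67.0), 0, nan)
  ret = _var(a, axis=axis, dtype=dtype, out=out, ddof=ddof,
  arrmean = um.true_divide(arrmean, div, out=arrmean,
  ret = ret.dtype.type(ret / rcount)
```

View pics/w8c.png

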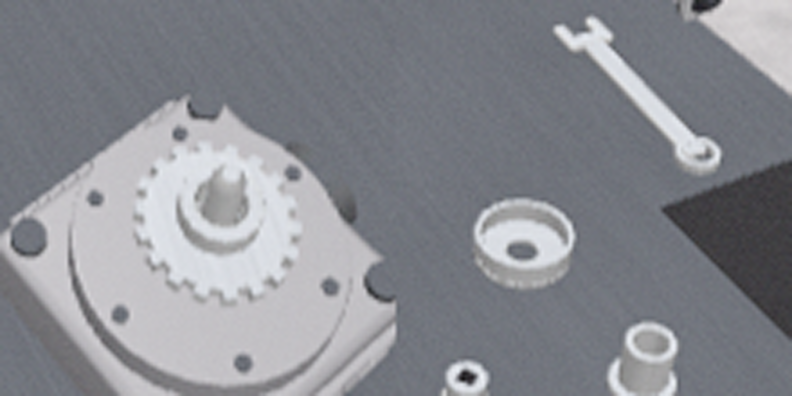

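The sprocket is seated flat (left crop) and the drum stands open side up at about (524,240). Its rim and floor hole agree on a centre of (685.5,-4.9).

>>> arm_command(targets=[[[-0.028,0.0016,0,0,0,0,1],[-0.0272,0,0,0,0,0,1],[0,0,-0.04,0,0,0,1],[0,0,-0.05,0,0,0,1],[0,0,-0.04,0,0,0,1],[0,0,-0.02,0,0,0,1],[0,0,-0.015,0,0,0,1],[0,0,0,0,0,0,1],[0,0,0,0,0,0,1]]])

```text
time: 27.95
tool_pos: [688.3, -3.6, -12.8]
tcp_rot: [-180.0, 0.2, -180.0]
ft_force: [0.5, -0.5, 1.0]
finger_gap: 85.2
grip_force: 0.0
```

Run:
```python
from h import *
s=status.sense();c,im=snap("wrist","w9"); t=s["tool_pos"]; print(t,s["ft_force"])
for thr in (180,): print(circ(c,im,(685,-5),20,64,thr=thr,half=True))
```

```text
[688.32378831  -3.61462854 -12.7527191 ] [ 0.54834097 -0.51863912  1.03014373]
(array([685.2,  -4.9]), np.float64(62.4), 166, 0.2)
```

>>> arm_command(targets=[[[-0.001,-0.0012,-0.007,0,0,0,1],[0,0,-0.005,0,0,0,1],[0,0,-0.003,0,0,0,1],[0,0,0,0,0,0,1],[0,0,0,0,0,0,1]]])

```text
time: 28.62
tool_pos: [685.9, -4.6, -29.6]
tcp_rot: [180.0, 0.0, -180.0]
ft_force: [-0.1, -0.5, -0.9]
finger_gap: 85.4
grip_force: 0.0
```

>>> arm_command(targets=[[[0,0,0,0,0,0,0.4],[0,0,0,0,0,0,0.2],[0,0,0,0,0,0,0.2],[0,0,0,0,0,0,0.2],[0,0,0,0,0,0,0.2]]], force=50)

```text
time: 29.25
tool_pos: [686.6, -4.7, -28.8]
tcp_rot: [-180.0, 0.1, -180.0]
ft_force: [-0.7, 0.9, 5.3]
finger_gap: 61.8
grip_force: 55.0
```

>>> arm_command(targets=[[[0,0,0.02,0,0,0,-1],[0,0,0.04,0,0,0,-1],[0,0,0.05,0,0,0,-1],[0,0,0.048,0,0,0,-1],[-0.022,-0.042,0,0,0,0,-1],[-0.022,-0.042,0,0,0,0,-1],[-0.022,-0.042,0,0,0,0,-1],[-0.022,-0.042,0,0,0,0,-1],[-0.022,-0.042,0,0,0,0,-1],[-0.022,-0.042,0,0,0,0,-1]]])

```text
time: 30.5
tool_pos: [552.9, -257.8, 129.2]
tcp_rot: [-180.0, 0.0, -180.0]
ft_force: [0.7, -0.6, -1.0]
finger_gap: 61.7
grip_force: 54.9
```

>>> arm_command(targets=[[[-0.022,-0.042,0,0,0,0,-1],[-0.02,-0.03,0,0,0,0,-1],[0,0,0,0,0,0,-1],[0,0,0,0,0,0,-1],[0,0,0,0,0,0,-1]]])

```text
time: 31.12
tool_pos: [512.4, -327.7, 128.5]
tcp_rot: [180.0, 0.0, -179.9]
ft_force: [0.7, -0.3, -1.0]
finger_gap: 61.6
grip_force: 54.9
```

```bash
python3 - <<'E' 2>/dev/null
from h import *
s=status.sense();c,im=snap("wrist","w10"); t=s["tool_pos"]; print(t)
for thr in (150,190,205): print(circ(c,im,t[:2],t[2]+48.8,64,thr=thr,half=False),circ(c,im,t[:2],t[2]+48.8,56,thr=thr,half=False,inner=True),circ(c,im,t[:2],t[2]+33.8,21,thr=thr,half=False,inner=True))
E
```

```text
[ 512.40321372 -327.66677117  128.51520697]
(array([ 511.4, -327.7]), np.float64(62.7), 240, 0.91) (array([ 508.2, -325.7]), np.float64(57.6), 471, 1.9) (array([ 513.5, -327.8]), np.float64(16.3), 64, 0.91)
(array([ 509.9, -327.6]), np.float64(64.0), 506, 2.12) (array([ 510.4, -327.5]), np.float64(59.4), 502, 1.61) (array([ 512.6, -327.7]), np.float64(20.3), 107, 1.3)
(array([ 511.6, -327.6]), np.float64(61.6), 330, 0.45) (array([ 511. , -327.6]), np.float64(59.9), 563, 1.55) (array([ 513. , -327.5]), np.float64(20.8), 116, 1.17)
```

The drum centre is (511.5,-327.6), consistent with the offset at the grasp. Lowering.

>>> arm_command(targets=[[[-0.0003,-0.001,0,0,0,0,-1],[0,0,-0.015,0,0,0,-1],[0,0,-0.01,0,0,0,-1],[0,0,-0.008,0,0,0,-1],[0,0,-0.004,0,0,0,-1],[0,0,0,0,0,0,-1]]])

```text
time: 31.92
tool_pos: [511.3, -329.6, 90.9]
tcp_rot: [180.0, -0.0, -180.0]
ft_force: [-0.0, 0.1, 0.0]
finger_gap: 61.5
grip_force: 54.9
```

>>> arm_command(targets=[[[0,0,-0.006,0,0,0,-1],[0,0,-0.004,0,0,0,-1],[0,0,0,0,0,0,-1]]])

```text
time: 32.3
tool_pos: [511.3, -329.5, 80.8]
tcp_rot: [180.0, -0.0, -180.0]
ft_force: [-0.1, 0.3, -0.9]
finger_gap: 61.9
grip_force: 54.9
```

>>> arm_command(targets=[[[0,0.0005,-0.001,0,0,0,-1],[0,0,-0.001,0,0,0,-1],[0,0,0,0,0,0,-1]]])

```text
time: 32.67
tool_pos: [511.5, -329.1, 79.3]
tcp_rot: [180.0, -0.0, -180.0]
ft_force: [-0.4, 0.0, -1.6]
finger_gap: 61.7
grip_force: 54.9
```

>>> arm_command(targets=[[[0,0,-0.001,0,0,0,-1],[0,0,-0.0006,0,0,0,-1],[0,0,0,0,0,0,-1]]])

```text
time: 33.05
tool_pos: [511.5, -329.1, 77.6]
tcp_rot: [180.0, -0.0, -180.0]
ft_force: [-0.1, 0.5, -1.8]
finger_gap: 61.5
grip_force: 54.9
```

>>> arm_command(targets=[[[0,0,-0.0007,0,0,0,-1],[0,0,0,0,0,0,-1],[0,0,0,0,0,0,-1]]])

```text
time: 33.42
tool_pos: [511.7, -329.2, 77.2]
tcp_rot: [-180.0, 0.0, -180.0]
ft_force: [0.1, 0.0, -0.0]
finger_gap: 61.8
grip_force: 55.1
```

>>> arm_command(targets=[[[0,0,-0.0005,0,0,0,-1],[0,0,0,0,0,0,1],[0,0,0,0,0,0,1],[0,0,0,0,0,0,1],[0,0,0.02,0,0,0,1],[0,0,0.03,0,0,0,1],[0,0,0.025,0,0,0,1],[0.04,0.03,0,0,0,0,0.3],[0.04,0.03,0,0,0,0,0.3],[0.04,0.03,0,0,0,0,0.3]]])

```text
time: 34.67
tool_pos: [633.2, -238.7, 153.7]
tcp_rot: [-179.9, 0.1, 180.0]
ft_force: [-0.0, -0.5, -0.2]
finger_gap: 55.6
grip_force: 0.0
```

>>> arm_command(targets=[[[0.04,0.03,0,0,0,0,0.3],[0.04,0.03,0,0,0,0,0.1],[0.04,0.03,0,0,0,0,0.1],[0.013,0.017,0,0,0,0,0.1],[0,0,0,0,0,0,0.1],[0,0,0,0,0,0,0.1],[0,0,0,0,0,0,0.1]]])

```text
time: 35.55
tool_pos: [764.0, -133.6, 152.2]
tcp_rot: [-180.0, 0.0, 179.9]
ft_force: [-0.3, -0.5, 0.4]
finger_gap: 46.9
grip_force: 0.0
```

```bash
python3 - <<'E' 2>/dev/null
from h import *
s=status.sense();c,im=snap("wrist","w11"); t=s["tool_pos"]; print(t,c["xyz"])
for thr in (170,190,205):
  print("hub",circ(c,im,(688,-132),8,40,thr=thr,half=False),circ(c,im,(688,-132),40,21,thr=thr,half=False,inner=True))
d,sim=snap("side","s4"); q=proj(d,[511,-329,110])[0].astype(int); b=sim[q[1]-60:q[1]+50,q[0]-60:q[0]+50]
for z,D in ((126,64),): print("drum",circ(d,sim,(511,-329),z,D,thr=205),circ(d,sim,(511,-329),z,D,thr=190))
cv2.imwrite("pics/w11c.png",cv2.resize(np.hstack([b,im[50:160,200:310]]),None,fx=3.6,fy=3.6,interpolation=cv2.INTER_CUBIC)[:,:,::-1])
E
```

```text
[ 764.01832226 -133.5606317   152.24589429] [ 686.81488113 -133.22308188  323.79738974]
hub (array([ 688.2, -132.3]), np.float64(38.2), 102, 0.27) (array([ 688.1, -132.1]), np.float64(21.4), 68, 0.38)
hub (array([ 688.1, -132.3]), np.float64(37.8), 102, 0.31) (array([ 688.2, -132.3]), np.float64(21.9), 65, 0.28)
hub (array([ 688.2, -132.3]), np.float64(37.5), 100, 0.32) (array([ 688.2, -132.3]), np.float64(22.2), 66, 0.3)
drum (array([ 509.3, -329.8]), np.float64(62.0), 69, 0.56) (array([ 506.8, -330.9]), np.float64(67.9), 54, 0.7)
```

View pics/w11c.png

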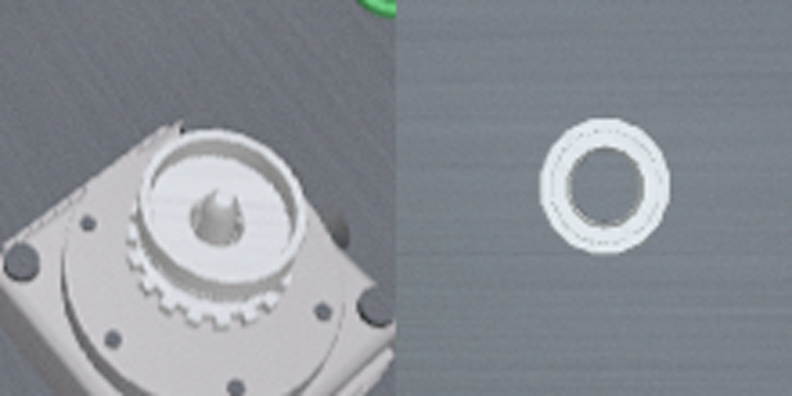

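The drum sits flat on the boss (left crop). The grey hub is at about (604,186), and its flange and bore agree on (688.2,-132.3). Going for the sleeve.

>>> arm_command(targets=[[[-0.0374,0.0013,0,0,0,0,0.1],[-0.0374,0,0,0,0,0,0.1],[0,0,-0.04,0,0,0,0.1],[0,0,-0.05,0,0,0,0.1],[0,0,-0.04,0,0,0,0.1],[0,0,-0.02,0,0,0,0.1],[0,0,-0.008,0,0,0,0.1],[0,0,0,0,0,0,0.1],[0,0,0,0,0,0,0.1],[0,0,0,0,0,0,0.1]]])

```text
time: 36.9
tool_pos: [691.0, -131.1, -4.7]
tcp_rot: [-180.0, 0.1, -180.0]
ft_force: [1.3, -0.8, -0.9]
finger_gap: 47.0
grip_force: 0.0
```

>>> arm_command(targets=[[[-0.001,-0.0012,-0.004,0,0,0,0.1],[0,0,0,0,0,0,0.1],[0,0,0,0,0,0,0.1]]])

```text
time: 37.28
tool_pos: [688.6, -132.0, -10.7]
tcp_rot: [180.0, -0.0, -180.0]
ft_force: [0.4, -0.1, 0.2]
finger_gap: 46.8
grip_force: 0.0
```

>>> arm_command(targets=[[[0,0,0,0,0,0,-1],[0,0,0,0,0,0,-1],[0,0,0,0,0,0,-1],[0,0,0,0,0,0,-1],[0,0,0,0,0,0,-1]]], force=50)

```text
time: 37.9
tool_pos: [689.1, -132.1, -10.2]
tcp_rot: [-180.0, 0.0, -180.0]
ft_force: [0.9, -0.2, 3.3]
finger_gap: 28.6
grip_force: 49.7
```

>>> arm_command(targets=[[[0,0,0.02,0,0,0,-1],[0,0,0.04,0,0,0,-1],[0,0,0.05,0,0,0,-1],[0,0,0.046,0,0,0,-1],[-0.03,-0.033,0,0,0,0,-1],[-0.03,-0.033,0,0,0,0,-1],[-0.03,-0.033,0,0,0,0,-1],[-0.03,-0.033,0,0,0,0,-1],[-0.03,-0.033,0,0,0,0,-1],[-0.027,-0.032,0,0,0,0,-1]]])

```text
time: 39.15
tool_pos: [510.4, -330.0, 146.5]
tcp_rot: [-180.0, 0.0, -180.0]
ft_force: [-0.6, -0.2, -0.7]
finger_gap: 28.4
grip_force: 49.6
```

>>> arm_command(targets=[[[0,0,0,0,0,0,-1],[0,0,0,0,0,0,-1],[0,0,0,0,0,0,-1]]])

```text
time: 39.52
tool_pos: [512.4, -328.2, 145.8]
tcp_rot: [180.0, 0.0, -179.9]
ft_force: [0.5, -0.4, -1.4]
finger_gap: 28.3
grip_force: 49.6
```

```bash
python3 - <<'E' 2>/dev/null
from h import *
s=status.sense();c,im=snap("wrist","w12"); t=s["tool_pos"]; print(t)
for thr in (190,205,213): print(circ(c,im,t[:2],t[2]+50.2,21,thr=thr,half=False,inner=True),circ(c,im,t[:2],t[2]+50.2,30,thr=thr,half=False),circ(c,im,t[:2],t[2]+18.2,40,thr=thr,half=False))
E
```

```text
[ 512.41670256 -328.16750302  145.76831592]
(array([ 511.2, -328.1]), np.float64(26.1), 264, 1.65) (array([ 511.4, -328.1]), np.float64(28.3), 164, 1.23) (array([ 518.5, -328.1]), np.float64(40.5), 117, 1.72)
(array([ 511.4, -328.2]), np.float64(26.0), 269, 1.55) (array([ 511.4, -328.1]), np.float64(28.2), 164, 1.24) (array([ 513.5, -328. ]), np.float64(41.3), 237, 2.36)
(array([ 511.4, -328.2]), np.float64(25.9), 269, 1.47) (array([ 511.4, -328.1]), np.float64(27.9), 155, 0.79) (array([ 514. , -328.1]), np.float64(41.1), 239, 2.44)
```

Hub centred at (511.4,-328.1). Lowering.

>>> arm_command(targets=[[[-0.0003,-0.0005,0,0,0,0,-1],[0,0,-0.012,0,0,0,-1],[0,0,-0.008,0,0,0,-1],[0,0,-0.006,0,0,0,-1],[0,0,-0.006,0,0,0,-1],[0,0,0,0,0,0,-1]]])

```text
time: 40.33
tool_pos: [511.0, -329.3, 112.7]
tcp_rot: [180.0, -0.1, -180.0]
ft_force: [0.5, 0.9, -1.7]
finger_gap: 28.3
grip_force: 49.6
```

>>> arm_command(targets=[[[0,0,-0.004,0,0,0,-1],[0,0,-0.003,0,0,0,-1],[0,0,0,0,0,0,-1]]])

```text
time: 40.7
tool_pos: [511.3, -329.4, 106.2]
tcp_rot: [180.0, -0.0, -180.0]
ft_force: [-0.2, 0.1, -1.8]
finger_gap: 28.0
grip_force: 49.6
```

>>> arm_command(targets=[[[0,0,-0.001,0,0,0,-1],[0,0,-0.001,0,0,0,-1],[0,0,0,0,0,0,-1]]])

```text
time: 41.08
tool_pos: [511.4, -329.5, 104.4]
tcp_rot: [180.0, -0.0, -180.0]
ft_force: [0.2, -0.7, -1.6]
finger_gap: 28.3
grip_force: 49.6
```

>>> arm_command(targets=[[[0.0003,0.0003,-0.001,0,0,0,-1],[0,0,-0.001,0,0,0,-1],[0,0,-0.001,0,0,0,-1],[0,0,0,0,0,0,-1]]])

```text
time: 41.58
tool_pos: [511.7, -329.2, 101.3]
tcp_rot: [180.0, -0.0, -180.0]
ft_force: [-0.2, -0.2, -1.2]
finger_gap: 28.1
grip_force: 49.6
```

>>> arm_command(targets=[[[0,0,-0.0007,0,0,0,-1],[0,0,0,0,0,0,-1],[0,0,0,0,0,0,-1]]])

```text
time: 41.95
tool_pos: [511.8, -329.3, 100.8]
tcp_rot: [-180.0, 0.0, -180.0]
ft_force: [-0.5, -0.7, -1.3]
finger_gap: 28.2
grip_force: 49.7
```

>>> arm_command(targets=[[[0,0,-0.0008,0,0,0,-1],[0,0,0,0,0,0,-1],[0,0,0,0,0,0,-1]]])

```text
time: 42.32
tool_pos: [512.1, -329.4, 100.8]
tcp_rot: [-180.0, 0.0, -180.0]
ft_force: [-1.7, 2.1, 5.7]
finger_gap: 28.2
grip_force: 50.2
```

Contact is clear at the expected height. Releasing, lifting away, and then checking by measurement.

>>> arm_command(targets=[[[0,0,0,0,0,0,0.1],[0,0,0,0,0,0,0.1],[0,0,0,0,0,0,0.1],[0,0,0.015,0,0,0,0.1],[0,0,0.03,0,0,0,0.1],[0,0,0.04,0,0,0,0.1],[0.04,0,0.02,0,0,0,0.1],[0.037,0,0,0,0,0,0.1],[0,0,0,0,0,0,0.1],[0,0,0,0,0,0,0.1]]])

```text
time: 43.58
tool_pos: [588.5, -329.3, 205.3]
tcp_rot: [-180.0, -0.0, -180.0]
ft_force: [-0.2, -0.2, 0.6]
finger_gap: 46.8
grip_force: 0.0
```

```bash
python3 - <<'E' 2>/dev/null
from h import *
s=status.sense();c,im=snap("wrist","w13"); print(s["tool_pos"],s["ft_force"],s["grip_force"],c["xyz"])
for thr in (190,205):
  print("hub top",circ(c,im,(511,-329),151,21,thr=thr,half=False,inner=True),circ(c,im,(511,-329),151,30,thr=thr,half=False),"drum rim",circ(c,im,(511,-329),126,64,thr=thr,half=False,inner=True))
d,sim=snap("side","s5")
for z in (147,151,155): print(z,circ(d,sim,(511,-329),z,21,thr=170,half=False,inner=True))
E
```

```text
[ 588.52708575 -329.25477982  205.33023206] [-0.17706239 -0.18427623  0.62011441] 0.0 [ 511.42961947 -329.10072592  376.95219588]
hub top (array([ 512.8, -328.3]), np.float64(18.7), 148, 1.75) (array([ 511., -329.]), np.float64(30.0), 0, nan) drum rim (array([ 511.4, -329.1]), np.float64(56.7), 158, 0.22)
hub top (array([ 513.5, -329.2]), np.float64(19.2), 155, 2.09) (array([ 511., -329.]), np.float64(30.0), 0, nan) drum rim (array([ 511. , -329.1]), np.float64(57.0), 182, 0.81)
147 (array([ 512.4, -328. ]), np.float64(21.7), 52, 1.6)
151 (array([ 510.6, -329.5]), np.float64(21.6), 54, 1.69)
155 (array([ 508.6, -331.3]), np.float64(21.8), 59, 1.85)
```

Drum rim and hub top both measure at the stub axis, and the wrist and side views agree best at z=151. Handing in.

```bash
python3 -c "
from bench import job
print(job.hand_in())"
```

```text
the job is handed in; nothing more can be done
None
```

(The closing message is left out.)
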